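# Set the zero stop of a tilting machine table with a spirit level

### The job

The little tilting table's clamp is slack and its levelling screw is out of adjustment: lay the blue spirit level on the table top, running front to back, and let go of it; then turn the black knurled screw until the bubble sits centred between its two lines while the front of the level is pressed down and the screw's foot stands on its stop. Finish still pressing like that, foot firmly on the stop and bubble centred, and do not let go, so that a colleague can tighten the clamp; leave the other tools alone.

Things in the scene. Friction and masses are not known exactly. Their poses are not given: they have to be found in the camera images.
- level: blue spirit level, a bar 170 long, 26 wide, 38 mm high, 0.25 kg; origin at the centre of its underside, x along it, z up. Yellow-green vial (96 mm long, top 36 mm above the sole) in the middle of its top; solid blue end blocks, flat tops 38 mm above the sole and 35 mm long, centred 65 mm either side of the middle: press on the one at the table's front. Grasp it across its width.
- bubble (a joint): position (m) of the white bubble along the level's x; 0 is midway between the two black lines round the vial. Within about 1 s it drifts to the higher end, 10 mm for each degree of slope (at most 33 mm). Bubble 19 mm long, lines 25 mm apart.
- table: tilting top: grey plate 220 deep (x) by 200 wide (y), slot front to back, steel fence 18 mm high at the rear, on a dark cast base. Origin in the plate's top face on the tilt axis (its y), 100 mm above the bench; x to the rear, away from the robot, y left, z up. Front edge x = -105 mm, fence's face x = +95. Left alone its front stands 3 degrees high; 2 to 3 N on the level's front block tip it down.
- level_spot (a point): point on the top face, right of the slot, where the middle of the level goes well (axes as the table's): 12 mm in front of the tilt axis, 40 mm right of the middle line. The level runs along the table's x, either way round. Its front block is then 77 mm in front of the axis; pressed there it goes 4 to 8 mm down and 2 to 4 mm forward till the foot meets the stop; some 10 N seat it.
- screw_grip (a point): centre of the levelling screw's black knurled head at grip height, front left on the top, 85 mm in front of the tilt axis, 66 mm left of the middle; axis along the table's z. Head 33 mm across, from 17 mm below to 10 mm above this point, 12 to 16 mm clear of the plate. Clockwise from above drives head and foot down through the plate, 10 mm a full turn, so the front then stands higher on the stop.
- stop_foot: shank of the levelling screw; it slides up and down with the head but its frame does not turn. Its tip points down at the stop. At the start it is drawn up too far: pressed down on the stop, the table slopes down to the front by 1 to 3 degrees. With the foot on the stop, one radian of screw changes the slope by 1.07 degrees.
- stop_pad: fixed round steel stop on the base under the screw's foot; origin 24 mm below its top face.
- block_plane: steel block plane, 49x161x55 mm, a bystander; origin under its centre.
- oak_wedge: small oak wedge, 26x80x18 mm, a bystander; origin under its centre.

How it is judged:
On the way:
1. the level lies on the table top, running front to back, and is let go (x of level in the frame of table between -0.045 and 0.015 m and y of level in the frame of table between -0.09 and 0.035 m and z of level in the frame of table between -0.004 and 0.005 m and angle between the x axis of level and the x axis of table, either way round below 0.17 rad and angle between the z axis of level and the z axis of table, either way round below 0.04 rad and contact force between the fingers and level below 0.5 N), for 0.2 s.
At the end, for the whole second after the job is handed in: Fingers press the level (over 2 N), which stands flat on the top within 10 deg of front to back, its middle -45 to +15 mm from the tilt axis and -90 to +35 mm across; foot on its stop with over 1 N; bubble within 3.5 mm of the middle; table within 0.7 deg of level; all still (x of level in the frame of table between -0.045 and 0.015 m and y of level in the frame of table between -0.09 and 0.035 m and z of level in the frame of table between -0.004 and 0.005 m and angle between the x axis of level and the x axis of table, either way round below 0.17 rad and angle between the z axis of level and the z axis of table, either way round below 0.04 rad and contact force between the fingers and level above 2 N and contact force between stop_foot and stop_pad above 1 N and value of joint bubble between -0.0035 and 0.0035 m and angle between table's own z axis and vertical below 0.012 rad and linear speed of level below 0.01 m/s); the arm keeps its last pose, push and grip.
It fails at once if a bystander (block plane or wedge) is shifted by more than 25 mm (distance of any of block_plane, oak_wedge from where it was at the start of the episode above 0.025 m).
It also fails if it takes over 69 s, if anything falls off the work surface, if the arm or the gripper's body presses on something with over 40 N, if the wrist force passes 120 N, or if a joint passes its speed limit or range.

### The arm

A 7-joint arm with a two-finger parallel gripper is mounted at the origin on a cart in front of the work surface, level with it; the furniture and walls round the work are solid. World frame = base frame: x ahead of the robot, y to its left, z up, the work surface at z = 0. Lengths are in m, angles in rad, forces in N, time in s.
With the tool pointing down it reaches from about 0.4 to 0.85 m from the base axis. Payload 6.9 kg.
Tool frame: the origin (TCP) lies midway between the tips of the shut fingers; the grasp point (between the pads) lies behind it (ctrl.pinch_z is the z of the grasp point in the tool frame, in m); z points along the fingers, y is the line along which they close (so a half turn about z gives the same grasp; the last joint's range is limited). The gripper opens to 85 mm and grips with 20 to 120 N. Pads are 22 mm wide; open, the fingers measure 114 mm over their backs; the gripper's body (76 mm by 85 mm) begins 54 mm behind the grasp point. The pads swing forward as they close: fully open they stand 13 mm farther back than shut.
Start: joints at [-1.026, 0.507, -0.238, 1.5, 0.126, 1.149, -0.155], TCP at [0.266, 0.566, 0.231] pointing down, gripper open.
Joint ranges: [-3.08, 3.08], [-0.24, 2.05], [-1.43, 1.35], [0, 2.5], [-1.52, 4.66], [0.17, 1.96], [-2.89, 2.89]. Speed limits (rad/s): [2.39, 2.39, 3.14, 3.14, 3.14, 3.14, 3.14].

### API

Orientations are given as a unit quaternion [w, x, y, z].
In Python, from station import ctrl, get_state, vision, ticket, models gives the robot as it stands. Calls block until the motion is done:
- ctrl.movep(position, orientation): joint-space move of the TCP to a pose.
- ctrl.movel(position, frame=None, max_speed=0.15): straight line of the TCP; frame=None keeps the orientation; max_speed is the mean speed in m/s.
- ctrl.set_joints(angles): joint-space move.
- ctrl.ungrasp() and ctrl.close_gripper(force=None): open the fingers fully, or close them until they stop; force is the grip in N (None keeps the last).
- ctrl.pause(seconds).
- ctrl.ik(position, orientation): joint angles nearest the present ones, or None.
- get_state(): the state.
- vision.grab_frame(name): name is "scene" or "top"; returns (picture, depth): 420x560x3 uint8, blue, green, red; 420x560 float32, m along the optical axis (not along the pixel's ray), 0 where there is no reading.
- vision.camera_info(name): a dict with "mtx" (3x3 intrinsics, pixels), "R" (3x3) and "t" (3): a world point X has camera coordinates R X + t. Camera axes: x right, y down, z forward; pixel columns grow to the right and rows downward; lengths in m; the calibration is good to about 2 mm. A picture is of the moment at which its call begins. camera_info takes no time and is no camera call.
A pose or a line that the arm cannot do raises ctrl.Unreachable and nothing moves.
- ticket.close_job(): hands the job in; it is judged then, once.
Trained networks look in the newest picture that a camera, given by its name, has taken for a name from the list of things; names that differ only in an ending like _2 or _b are one class to them, and where a whole thing is asked for, a point or a joint stands for the part that bears it (a point fixed in the world has none). Each returns a list of dicts, best first, with "p" (0 to 1); they miss things now and then, are a little off and sometimes report something else, mostly with a low value. They report only what shows in the picture. A call takes as long as a camera call.
- models.recognise(camera, target): "point" ([column, row] in pixels, amid what is visible of it).
- models.masks_of(camera, target): "mask" (420x560 bool, what is visible of it) and "point" ([column, row] in pixels, amid what is visible of it).
The state is a dict: "time": time; "qpos": joint angles; "qd": joint speeds; "tau": joint torques, N m; "tcp_pos": TCP position; "eef_rot": TCP orientation; "contact_force": force on the tool from outside, world axes, zero at the start; "wrist_torque": the same for the moment, N m; "width": finger opening in m; "gripper_force": force on a finger pad.
Only numpy, scipy, OpenCV 4.12 (cv2) and the standard library are available. Lean on these libraries where they do the work, as an engineer would, in place of code of your own. Each camera call takes 0.05 s, during which the arm holds its last target. There are 200 camera calls.

## Working session

There is one attempt and no reset: what is moved stays moved. The work goes in short steps, each a Python script; the robot and the scene stay as the last script left them, time stands still between calls to the robot, and variables do not carry over. Pictures are saved under pics/ and viewed, at most 10 in all, crops included, and the job is handed in when it is done.

```bash
ls; mkdir -p pics; cat > h.py <<'E'
import numpy as np, cv2
from station import ctrl, get_state, vision, ticket, models
def px(cam,p,z=None,d=None):
    i=vision.camera_info(cam);K,R,t=map(np.array,(i["mtx"],i["R"],i["t"]));
    r=R.T@np.linalg.solve(K,[p[0],p[1],1]);c=-R.T@t.ravel()
    s=d if d is not None else (z-c[2])/r[2]
    return c+s*r
def proj(cam,X):
    i=vision.camera_info(cam);K,R,t=map(np.array,(i["mtx"],i["R"],i["t"]))
    v=K@(R@np.array(X)+t.ravel());return v[:2]/v[2]
def cloud(cam,mask,D):
    r,c=np.nonzero(mask&(D>0));i=vision.camera_info(cam);K,R,t=map(np.array,(i["mtx"],i["R"],i["t"]))
    P=np.linalg.solve(K,np.stack([c,r,np.ones(len(r))]))*D[r,c];return (R.T@(P-t.reshape(3,1))).T
E
python3 - <<'E'
from h import *
ims=[]
for cam in("scene","top"):
    im,D=vision.grab_frame(cam);cv2.imwrite(f"pics/{cam}0.png",im)
    i=vision.camera_info(cam);print(cam,np.round(-np.array(i["R"]).T@np.array(i["t"]).ravel(),3),np.round(np.array(i["R"])[2],2))
    for n in("level","table","screw_grip","stop_pad","block_plane","oak_wedge"):
        for m in models.masks_of(cam,n)[:2]:
            P=cloud(cam,m["mask"],D)
            print(n,round(m["p"],2),np.round(m["point"]),m["mask"].sum(),np.round(np.percentile(P,[2,50,98],axis=0),3).tolist() if len(P) else None)
s=get_state();print({k:np.round(v,3) for k,v in s.items()},ctrl.pinch_z)
E
```

```text
pics
scene [ 0.072 -0.212  0.699] [ 0.49  0.53 -0.69]
level 0.92 [233. 205.] 814 [[0.406, 0.312, 0.002], [0.461, 0.361, 0.033], [0.536, 0.429, 0.04]]
table 0.92 [359. 222.] 8379 [[0.467, -0.011, 0.091], [0.586, 0.103, 0.101], [0.712, 0.233, 0.145]]
screw_grip 0.89 [328. 234.] 396 [[0.467, 0.087, 0.056], [0.478, 0.099, 0.144], [0.498, 0.118, 0.149]]
stop_pad 0.44 [322. 267.] 124 [[0.472, 0.093, 0.017], [0.478, 0.099, 0.035], [0.489, 0.117, 0.047]]
block_plane 0.96 [216. 262.] 1779 [[0.278, 0.208, 0.004], [0.335, 0.249, 0.028], [0.388, 0.318, 0.054]]
oak_wedge 0.96 [246. 244.] 405 [[0.394, 0.233, 0.001], [0.42, 0.268, 0.01], [0.445, 0.307, 0.019]]
top [0.361 0.24  0.952] [ 0.14 -0.   -0.99]
level 0.86 [211. 213.] 900 [[0.414, 0.318, 0.008], [0.473, 0.375, 0.035], [0.534, 0.435, 0.04]]
table 0.74 [336. 156.] 9887 [[0.473, -0.003, 0.091], [0.594, 0.117, 0.1], [0.715, 0.236, 0.144]]
screw_grip 0.61 [343. 204.] 260 [[0.469, 0.091, 0.132], [0.484, 0.107, 0.146], [0.501, 0.121, 0.149]]
stop_pad 0.45 [345. 205.] 287 [[0.469, 0.087, 0.106], [0.484, 0.106, 0.146], [0.501, 0.121, 0.149]]
block_plane 0.74 [258. 280.] 1602 [[0.277, 0.208, 0.003], [0.336, 0.269, 0.035], [0.393, 0.331, 0.054]]
oak_wedge 0.76 [260. 240.] 406 [[0.397, 0.237, 0.001], [0.421, 0.27, 0.011], [0.446, 0.306, 0.019]]
{'time': np.float64(0.7), 'qpos': array([-1.025,  0.507, -0.238,  1.5  ,  0.126,  1.149, -0.155]), 'qd': array([ 0.001, -0.   ,  0.   , -0.001,  0.001,  0.   ,  0.001]), 'tau': array([-1.0000e-03, -6.2018e+01, -2.1850e+00, -2.4992e+01,  1.4000e-02,
        2.0000e-03,  0.0000e+00]), 'tcp_pos': array([0.266, 0.565, 0.231]), 'eef_rot': array([0.   , 0.218, 0.976, 0.   ]), 'contact_force': array([-0.768,  0.163, -0.189]), 'wrist_torque': array([-0.006,  0.01 ,  0.011]), 'gripper_force': np.float64(0.0), 'width': np.float64(0.086)} -0.0187
```

```bash
python3 - <<'E'
from h import *
for cam in("scene","top"):
    im,D=vision.grab_frame(cam)
    for n,lo,hi in(("table",.085,.125),("level",.03,.045)):
        m=models.masks_of(cam,n)[0]["mask"].astype(np.uint8)
        P=cloud(cam,m>0,D);Q=P[(P[:,2]>lo)&(P[:,2]<hi)]
        A=np.c_[Q[:,:2],np.ones(len(Q))];c=np.linalg.lstsq(A,Q[:,2],rcond=None)[0]
        r=cv2.minAreaRect((Q[:,:2]*1000).astype(np.float32))
        print(cam,n,np.round(c,3),"rect",r, np.round(np.median(Q,0),3))
        F=P[P[:,2]>hi];
        if n=="table":
            print(" high pts",len(F)); F=P[(P[:,0]>.6)&(P[:,2]>.1)]
            if len(F): print(np.round(np.percentile(F,[2,98],axis=0),3))
a=cv2.imread("pics/scene0.png")[130:330,150:470];b=cv2.imread("pics/top0.png")[80:300,180:430]
cv2.imwrite("pics/v1.png",np.vstack([cv2.resize(a,(480,300),interpolation=2),cv2.resize(b,(480,300),interpolation=2)]))
E
```

```text
scene table [-0.003 -0.005  0.103] rect ((594.3358764648438, 114.05982971191406), (224.68682861328125, 199.8440399169922), 41.866844177246094) [0.591 0.105 0.101]
 high pts 356
[[0.601 0.001 0.1  ]
 [0.726 0.244 0.115]]
scene level [-0.022  0.02   0.039] rect ((473.1033630371094, 376.44287109375), (169.34779357910156, 26.419363021850586), 43.54657745361328) [0.465 0.368 0.037]
top table [-0.003 -0.008  0.103] rect ((595.9014282226562, 115.21022033691406), (221.32525634765625, 201.12020874023438), 41.99934387207031) [0.596 0.119 0.1  ]
 high pts 275
[[0.601 0.002 0.1  ]
 [0.728 0.25  0.115]]
top level [ 0.004 -0.006  0.036] rect ((474.57855224609375, 378.10272216796875), (169.54202270507812, 26.091243743896484), 43.59757995605469) [0.475 0.378 0.036]
```

View pics/v1.png

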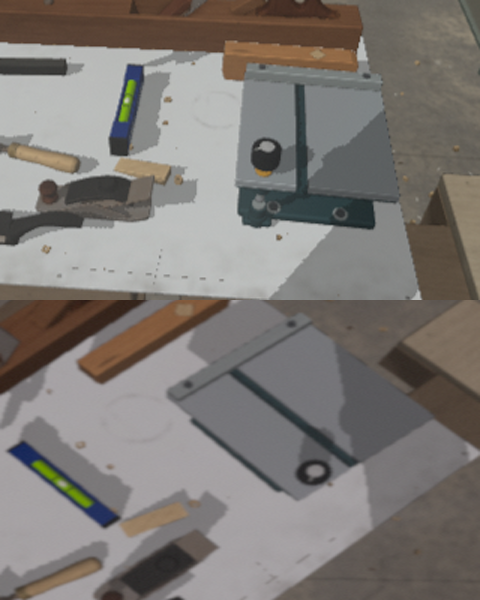

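```bash
cat >> h.py <<'E'
from scipy.spatial.transform import Rotation as Ro
YT=np.deg2rad(42.); O=np.array([.5915,.1115,.100])
def T(p,pitch=3.):  # table point -> world, pitch deg = front high
    return O+(Ro.from_euler('z',YT)*Ro.from_euler('y',pitch,degrees=True)).apply(p)
def q(yaw,pitch=0.): # closing line at 90deg to heading yaw; pitch about the table's y
    r=Ro.from_euler('z',YT)*Ro.from_euler('y',pitch,degrees=True)*Ro.from_euler('z',yaw-YT)*Ro.from_euler('x',180,degrees=True)
    x=r.as_quat();return np.r_[x[3],x[:3]]
E
python3 - <<'E'
from h import *
L=np.deg2rad(43.6)
for k in(0,np.pi,-np.pi):
    print(k,[None if (j:=ctrl.ik(p,o)) is None else np.round(j,2) for p,o in(([.474,.377,.10],q(L+k)),([.609,.0735,.2],q(YT+k)))])
for s in np.arange(-3,3.1,.5): 
    j=ctrl.ik(T([-.085,-.0+.066,.03]),q(YT+s,3.)); print(round(s,1),None if j is None else np.round(j,2))
E
```

```text
0 [array([-0.87,  0.62,  0.25,  1.73, -0.2 ,  0.82, -1.33]), array([-0.39,  0.54,  0.38,  1.59, -0.22,  1.06, -0.79])]
3.141592653589793 [array([-0.42,  0.64, -0.48,  1.72,  0.37,  0.88,  1.28]), array([ 0.08,  0.53, -0.39,  1.58,  0.22,  1.08,  1.94])]
-3.141592653589793 [array([-0.42,  0.64, -0.48,  1.72,  0.37,  0.88,  1.28]), array([ 0.08,  0.53, -0.39,  1.58,  0.22,  1.08,  1.94])]
-3.0 [ 0.03  0.47 -0.45  1.93  0.29  0.86  1.87]
-2.5 [ 0.12  0.49 -0.58  1.93  0.36  0.89  2.29]
-2.0 [ 0.21  0.52 -0.73  1.92  0.45  0.92  2.69]
-1.5 [-0.95  0.71  1.15  1.94 -0.72  1.04 -1.81]
-1.0 [-0.65  0.49  0.55  1.93 -0.3   0.84 -1.78]
-0.5 [-0.57  0.47  0.42  1.93 -0.22  0.83 -1.37]
0.0 [-0.51  0.46  0.33  1.93 -0.16  0.82 -0.93]
0.5 [-0.44  0.45  0.23  1.93 -0.1   0.82 -0.49]
1.0 [-0.36  0.44  0.12  1.93 -0.04  0.82 -0.07]
1.5 [-0.28  0.44  0.    1.93  0.03  0.82  0.36]
2.0 [-0.2   0.44 -0.11  1.93  0.1   0.82  0.79]
2.5 [-0.12  0.45 -0.23  1.93  0.16  0.83  1.22]
3.0 [-0.02  0.46 -0.38  1.93  0.24  0.85  1.63]
```

```bash
python3 - <<'E'
from h import *
L=np.deg2rad(43.6); A=np.array([.474,.377,0])
ctrl.movep(A+[0,0,.12],q(L)); ctrl.movel(A+[0,0,.009],max_speed=.12)
ctrl.close_gripper(40); s=get_state(); print(s["time"],s["width"],s["gripper_force"],s["tcp_pos"])
ctrl.movel(A+[0,0,.19],max_speed=.3)
B=T([-.012,-.04,.009])
ctrl.movep(T([-.012,-.04,.07]),q(YT,3.))
im,D=vision.grab_frame("top");cv2.imwrite("pics/carry.png",im)
s=get_state();print(s["time"],s["width"],s["tcp_pos"],s["contact_force"])
a=im[80:300,230:480];im2,_=vision.grab_frame("scene")
cv2.imwrite("pics/v2.png",np.vstack([cv2.resize(a,(480,300),interpolation=2),cv2.resize(im2[100:300,280:560],(480,300),interpolation=2)]))
E
```

```text
3.8083 0.024972867681747016 41.41795367002487 [0.47412376 0.37724723 0.00939105]
5.8667 0.025105821319167682 [0.61171237 0.0789142  0.17026349] [-0.39032458 -0.43024877 -3.26030981]
```

View pics/v2.png

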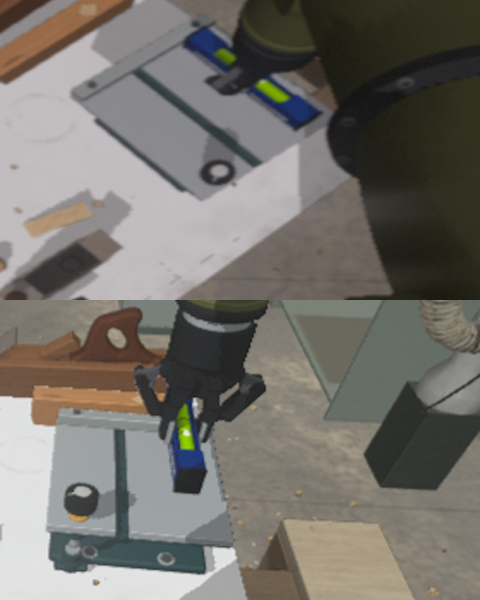

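The level is held and runs parallel to the slot, above the plate's right half (scene crop about 187,450). Next I lower and release it.

```bash
python3 - <<'E'
from h import *
ctrl.movel(T([-.012,-.04,.013]),max_speed=.1)
for h in np.arange(.012,.003,-.001):
    ctrl.movel(T([-.012,-.04,h]),max_speed=.03); s=get_state()
    if s["contact_force"][2]>-2.0: break
print(h,s["time"],s["contact_force"]); 
ctrl.ungrasp(); ctrl.movel(T([-.012,-.04,.10]),max_speed=.25)
ctrl.movep(T([-.085,.066,.12]),q(YT+0.9,3.)); 
for cam in("top","scene"):
    im,D=vision.grab_frame(cam);cv2.imwrite(f"pics/{cam}3.png",im)
    for n,lo,hi in(("level",.128,.16),("screw_grip",.14,.16)):
        r=models.masks_of(cam,n)
        if not r: print(cam,n,"none");continue
        P=cloud(cam,r[0]["mask"],D);P=P[(P[:,2]>lo)&(P[:,2]<hi)]
        if len(P): 
            R=cv2.minAreaRect((P[:,:2]*1000).astype(np.float32))
            w=np.r_[R[0],0]/1000; t=Ro.from_euler('z',-YT).apply(w-O)
            print(cam,n,r[0]["p"],R,np.round(t,4),np.round(np.median(P,0),3))
print(get_state()["time"])
a=cv2.imread("pics/top3.png")[80:300,230:480];b=cv2.imread("pics/scene3.png")[130:330,280:560]
cv2.imwrite("pics/v3.png",np.vstack([cv2.resize(a,(480,300),interpolation=2),cv2.resize(b,(480,300),interpolation=2)]))
E
```

```text
0.008999999999999998 7.6333 [-0.14277127 -0.17097563  0.48594447]
top level 0.83 ((656.651123046875, 117.66203308105469), (48.64036560058594, 25.845369338989258), 41.22821044921875) [ 0.0525 -0.039  -0.1   ] [0.658 0.121 0.135]
top screw_grip 0.52 ((484.91436767578125, 110.71293640136719), (33.90901565551758, 24.680578231811523), 4.911555767059326) [-0.0797  0.0707 -0.1   ] [0.485 0.11  0.146]
scene level 0.72 ((610.2750244140625, 75.09349822998047), (171.44894409179688, 26.697120666503906), 41.8019905090332) [-0.0104 -0.0396 -0.1   ] [0.596 0.062 0.136]
scene screw_grip 0.65 ((484.1179504394531, 102.31318664550781), (34.333248138427734, 31.32356834411621), 16.202009201049805) [-0.0859  0.065  -0.1   ] [0.482 0.101 0.146]
9.75
```

View pics/v3.png

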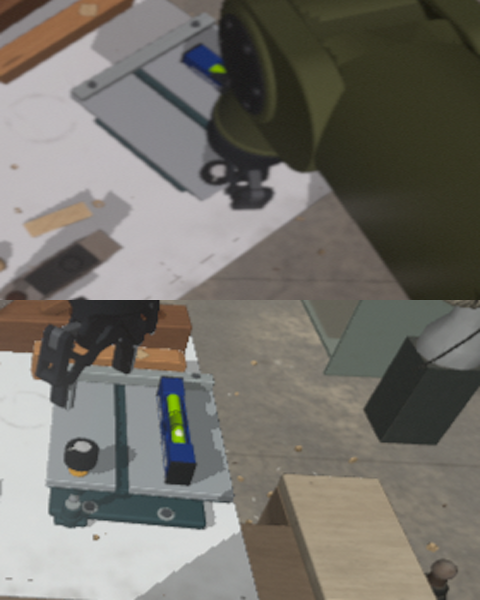

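```bash
cat >> h.py <<'E'
def qlean(lean,yaw=np.pi/2):
    r=Ro.from_euler('z',YT)*Ro.from_euler('x',lean,degrees=True)*Ro.from_euler('z',yaw)*Ro.from_euler('x',180,degrees=True)
    x=r.as_quat();return np.r_[x[3],x[:3]]
def press(F=12,lean=25,yaw=np.pi/2,pt=(-.075,-.04,.038),hi=.03):
    ctrl.movep(T(np.array(pt)+[0,0,hi]),qlean(lean,yaw))
    f0=get_state()["contact_force"][2]
    p=T(np.array(pt)+[0,0,.004]);ctrl.movel(p,max_speed=.1)
    for k in range(40):
        f=get_state()["contact_force"][2]-f0
        if f>F: break
        p=p-[0,0,.0015 if f<3 else .0007]; ctrl.movel(p,max_speed=.04)
    s=get_state();print("press",k,f,np.round(p,4),np.round(s["tcp_pos"],4),s["time"]);return p
def bubble(cam="scene",wait=0):
    ctrl.pause(wait);im,D=vision.grab_frame(cam);out=[]
    i=models.masks_of(cam,"bubble")
    for r in i[:2]:
        m=r["mask"];X=px(cam,r["point"],z=O[2]+.035);t=Ro.from_euler('z',-YT).apply(X-O);out.append((round(r["p"],2),np.round(r["point"],1),int(m.sum()),np.round(t,4)))
    return im,D,out
E
python3 - <<'E'
from h import *
for l in(0,15,25,35):
  for y in(0,np.pi/2,-np.pi/2,np.pi):
    j=ctrl.ik(T([-.075,-.04,.05]),qlean(l,y));print(l,round(y,1),None if j is None else np.round(j,2))
E
```

```text
0 0 [-0.29  0.5   0.29  1.77 -0.18  0.89 -0.76]
0 1.6 [-0.07  0.49 -0.05  1.77  0.03  0.89  0.6 ]
0 -1.6 [-0.53  0.57  0.68  1.78 -0.43  0.95 -2.08]
0 3.1 [ 0.18  0.51 -0.43  1.77  0.26  0.92  1.94]
15 0 [-0.14  0.6   0.26  1.62 -0.35  1.16 -0.57]
15 1.6 [ 0.08  0.59 -0.11  1.62 -0.15  1.12  0.8 ]
15 -1.6 [-0.35  0.67  0.64  1.62 -0.56  1.25 -1.93]
15 3.1 [ 0.31  0.62 -0.49  1.61  0.07  1.12  2.15]
25 0 [-0.06  0.68  0.26  1.52 -0.44  1.35 -0.49]
25 1.6 [ 0.16  0.67 -0.13  1.51 -0.23  1.28  0.88]
25 -1.6 [-0.26  0.75  0.65  1.52 -0.64  1.46 -1.86]
25 3.1 [ 0.37  0.71 -0.52  1.51 -0.02  1.27  2.23]
35 0 [-0.    0.77  0.27  1.42 -0.51  1.53 -0.43]
35 1.6 [ 0.21  0.76 -0.15  1.41 -0.3   1.44  0.93]
35 -1.6 [-0.19  0.85  0.66  1.42 -0.7   1.65 -1.8 ]
35 3.1 [ 0.41  0.8  -0.54  1.41 -0.09  1.41  2.27]
```

```bash
python3 - <<'E'
from h import *
ctrl.close_gripper(40)
press()
im,D,o=bubble("scene",.9);print(o)
im2,D2,o2=bubble("top");print(o2,get_state()["time"],get_state()["contact_force"])
cv2.imwrite("pics/s4.png",im)
c=proj("scene",T([-.012,-.04,.03],0)).astype(int);a=im[c[1]-60:c[1]+60,c[0]-60:c[0]+60];print(c)
cv2.imwrite("pics/v4.png",np.hstack([cv2.resize(a,(480,480),interpolation=cv2.INTER_CUBIC),cv2.resize(im2[80:360,230:510],(320,480))]))
E
```

```text
press 10 15.19728462355555 [0.5642 0.0331 0.1365] [0.5635 0.0323 0.138 ] 14.425
[]
[] 15.525 [-6.23143319 -4.7238464  16.10678447]
[382 211]
```

View pics/v4.png

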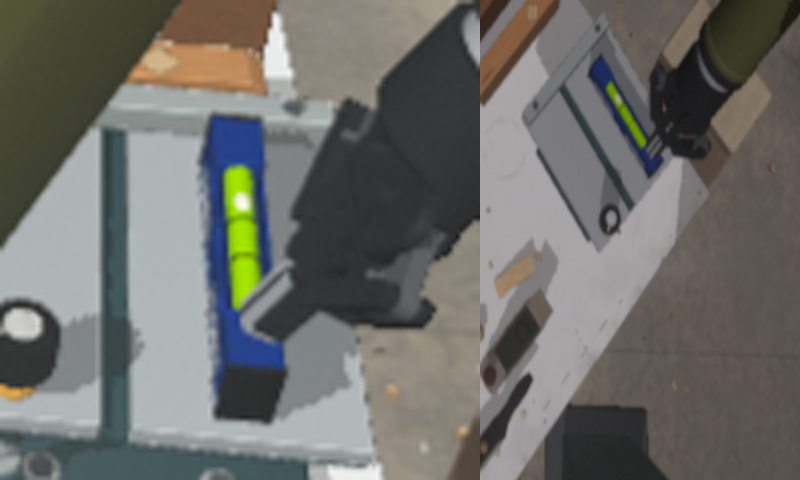

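```bash
cat >> h.py <<'E'
def vial(im,y=-.04,z=.134,cam="scene"):
    xs=np.arange(-.065,.045,.001);best=None
    for yy in np.arange(y-.008,y+.0081,.001):
        uv=np.array([proj(cam,T([x,yy,z-.1],0)) for x in xs],np.float32)
        v=cv2.remap(im,uv[None,:,0].copy(),uv[None,:,1].copy(),cv2.INTER_LINEAR)[0].astype(int)
        g=(v[:,1]-v[:,0]).sum()-0*v[:,1].sum()
        if best is None or g>best[0]: best=(g,yy,v)
    _,yy,v=best
    print("y",round(yy,3)); print("B",dict(zip((xs*1000).round().astype(int).tolist(),v[:,0].tolist())));print("G",v[:,1].tolist())
E
python3 - <<'E'
from h import *
vial(cv2.imread("pics/s4.png"))
E
```

```text
y -0.036
B {-65: 138, -64: 128, -63: 116, -62: 102, -61: 90, -60: 96, -59: 103, -58: 110, -57: 115, -56: 119, -55: 92, -54: 66, -53: 38, -52: 20, -51: 3, -50: 0, -49: 0, -48: 0, -47: 0, -46: 0, -45: 0, -44: 0, -43: 0, -42: 0, -41: 0, -40: 0, -39: 0, -38: 0, -37: 0, -36: 0, -35: 0, -34: 0, -33: 0, -32: 0, -31: 0, -30: 0, -29: 0, -28: 0, -27: 0, -26: 0, -25: 0, -24: 0, -23: 0, -22: 0, -21: 0, -20: 0, -19: 0, -18: 0, -17: 0, -16: 0, -15: 0, -14: 0, -13: 0, -12: 0, -11: 0, -10: 0, -9: 0, -8: 0, -7: 0, -6: 0, -5: 0, -4: 0, -3: 0, -2: 0, -1: 0, 0: 0, 1: 0, 2: 0, 3: 0, 4: 1, 5: 0, 6: 0, 7: 18, 8: 37, 9: 56, 10: 68, 11: 79, 12: 86, 13: 82, 14: 77, 15: 66, 16: 39, 17: 14, 18: 0, 19: 0, 20: 0, 21: 0, 22: 0, 23: 0, 24: 0, 25: 0, 26: 0, 27: 0, 28: 0, 29: 0, 30: 0, 31: 0, 32: 0, 33: 8, 34: 22, 35: 35, 36: 57, 37: 81, 38: 107, 39: 123, 40: 132, 41: 142, 42: 144, 43: 141, 44: 138}
G [129, 118, 109, 102, 97, 111, 125, 143, 158, 174, 189, 203, 215, 220, 224, 225, 224, 224, 224, 223, 223, 223, 223, 223, 223, 223, 223, 223, 223, 223, 223, 223, 223, 222, 221, 219, 208, 195, 183, 179, 176, 183, 200, 218, 222, 222, 221, 221, 222, 222, 221, 221, 221, 221, 221, 221, 221, 221, 220, 219, 216, 207, 197, 188, 181, 175, 183, 199, 216, 221, 222, 221, 221, 222, 222, 222, 223, 223, 221, 220, 219, 218, 218, 217, 218, 218, 218, 218, 218, 218, 218, 218, 218, 218, 218, 217, 217, 216, 209, 198, 188, 167, 143, 116, 98, 86, 75, 70, 68, 67]
```

```bash
cat >> h.py <<'E'
def yawof():
    w=get_state()["eef_rot"];x=Ro.from_quat(np.r_[w[1:],w[0]]).apply([1,0,0]);return np.arctan2(x[1],x[0])
def turn(cw,h=.032,s0=1.4,n=6,pitch=3.):
    z=-.0187+h; P=[-.085,.0662]
    ctrl.ungrasp(); ctrl.movep(T(P+[z+.06],pitch),q(YT+s0,pitch)); ctrl.movel(T(P+[z],pitch),max_speed=.12)
    ctrl.close_gripper(35);s=get_state();print("grip w",s["width"],s["gripper_force"],s["contact_force"],s["time"])
    y0=yawof();p=np.array(s["tcp_pos"]); a=Ro.from_quat(np.roll(s["eef_rot"],-1)).apply([0,0,1])
    tgt=T(P+[z],pitch)
    for i in range(n):
        j=np.array(get_state()["qpos"]);j[6]-=cw/n;ctrl.set_joints(j)
        ctrl.movel(tgt+a*(i+1)*.010/2/np.pi*cw/n,max_speed=.02)
    s=get_state();print("turned",np.degrees(np.unwrap([y0,yawof()])[1]-y0),s["contact_force"],s["wrist_torque"],s["time"],s["tcp_pos"])
    ctrl.ungrasp();ctrl.movel(np.array(s["tcp_pos"])-a*.06,max_speed=.2)
E
python3 - <<'E'
from h import *
p=np.array(get_state()["tcp_pos"]);ctrl.movel(p+[0.01,-0.01,.06],max_speed=.15)
turn(2.3)
print(get_state()["time"])
E
```

```text
grip w 0.03250477392653652 35.58116018772125 [-2.88923475 -0.90599032  5.95382842] 18.7
turned -130.93145142192438 [ 0.247534   -6.65570946  5.86473032] [-1.15337081 -0.17984566  0.03620512] 22.9083 [0.48455441 0.10343975 0.11416401]
23.925
```

```bash
python3 - <<'E'
from h import *
ctrl.close_gripper(40)
press(F=11)
ctrl.pause(1.0)
im,_=vision.grab_frame("scene");cv2.imwrite("pics/s5.png",im);vial(im);s=get_state();print(s["time"],s["contact_force"],s["tcp_pos"])
c=[382,211];a=im[c[1]-60:c[1]+60,c[0]-80:c[0]+60]
cv2.imwrite("pics/v5.png",cv2.resize(a,(560,480),interpolation=cv2.INTER_CUBIC))
E
```

```text
press 6 11.89512674489446 [0.5642 0.0331 0.1401] [0.5636 0.0327 0.1412] 28.7667
y -0.033
B {-65: 67, -64: 67, -63: 67, -62: 67, -61: 67, -60: 67, -59: 67, -58: 67, -57: 68, -56: 68, -55: 68, -54: 68, -53: 68, -52: 68, -51: 68, -50: 68, -49: 67, -48: 67, -47: 67, -46: 67, -45: 67, -44: 67, -43: 67, -42: 68, -41: 68, -40: 68, -39: 67, -38: 67, -37: 67, -36: 67, -35: 67, -34: 68, -33: 68, -32: 68, -31: 68, -30: 68, -29: 67, -28: 67, -27: 67, -26: 67, -25: 68, -24: 68, -23: 68, -22: 68, -21: 68, -20: 68, -19: 68, -18: 68, -17: 68, -16: 68, -15: 68, -14: 68, -13: 68, -12: 68, -11: 68, -10: 68, -9: 68, -8: 68, -7: 68, -6: 68, -5: 68, -4: 68, -3: 68, -2: 68, -1: 67, 0: 66, 1: 67, 2: 67, 3: 68, 4: 68, 5: 68, 6: 67, 7: 67, 8: 67, 9: 67, 10: 67, 11: 66, 12: 66, 13: 66, 14: 66, 15: 66, 16: 67, 17: 67, 18: 67, 19: 67, 20: 67, 21: 67, 22: 67, 23: 67, 24: 67, 25: 68, 26: 68, 27: 67, 28: 67, 29: 66, 30: 67, 31: 67, 32: 67, 33: 67, 34: 67, 35: 67, 36: 67, 37: 67, 38: 67, 39: 67, 40: 67, 41: 67, 42: 68, 43: 68, 44: 69}
G [105, 105, 105, 105, 105, 105, 105, 105, 105, 105, 105, 105, 105, 105, 105, 105, 105, 105, 106, 106, 106, 106, 106, 106, 106, 106, 106, 106, 106, 106, 106, 106, 107, 106, 106, 106, 106, 106, 106, 107, 107, 107, 107, 107, 107, 106, 106, 106, 105, 105, 106, 106, 106, 106, 106, 106, 106, 106, 106, 106, 106, 106, 106, 106, 106, 106, 106, 106, 106, 106, 106, 106, 106, 106, 106, 106, 106, 106, 105, 105, 105, 106, 106, 106, 106, 106, 106, 106, 106, 107, 107, 108, 107, 107, 106, 106, 106, 106, 106, 106, 105, 106, 106, 106, 106, 106, 105, 106, 107, 108]
29.8167 [-5.05158238 -3.79915317 13.22544531] [0.56362844 0.03266308 0.14119759]
```

View pics/v5.png

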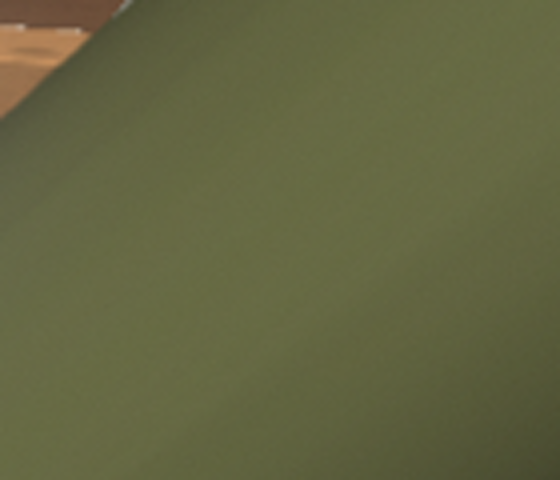

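The arm hides the vial in the scene view this time because the elbow posture differs. I'll try the top view from the same pose.

```bash
python3 - <<'E'
from h import *
print(np.round(get_state()["qpos"],2))
im,_=vision.grab_frame("top");cv2.imwrite("pics/t5.png",im)
c=proj("top",T([-.012,-.04,.036],0)).astype(int);a=im[c[1]-40:c[1]+40,c[0]-40:c[0]+40]
cv2.imwrite("pics/v6.png",cv2.resize(a,(560,560),interpolation=cv2.INTER_CUBIC))
vial(im,cam="top")
E
```

```text
[ 0.48  0.77 -0.73  1.52  0.12  1.25  0.52]
y -0.038
B {-65: 94, -64: 92, -63: 90, -62: 86, -61: 78, -60: 68, -59: 54, -58: 36, -57: 18, -56: 7, -55: 2, -54: 0, -53: 0, -52: 0, -51: 0, -50: 0, -49: 0, -48: 0, -47: 0, -46: 0, -45: 0, -44: 0, -43: 0, -42: 0, -41: 0, -40: 0, -39: 0, -38: 0, -37: 0, -36: 0, -35: 0, -34: 0, -33: 0, -32: 0, -31: 0, -30: 0, -29: 0, -28: 0, -27: 0, -26: 0, -25: 1, -24: 3, -23: 5, -22: 7, -21: 16, -20: 31, -19: 48, -18: 70, -17: 91, -16: 109, -15: 120, -14: 130, -13: 133, -12: 133, -11: 131, -10: 122, -9: 112, -8: 101, -7: 79, -6: 57, -5: 39, -4: 19, -3: 6, -2: 0, -1: 3, 0: 6, 1: 9, 2: 7, 3: 3, 4: 0, 5: 0, 6: 0, 7: 0, 8: 0, 9: 0, 10: 0, 11: 0, 12: 0, 13: 0, 14: 0, 15: 0, 16: 0, 17: 0, 18: 0, 19: 0, 20: 0, 21: 0, 22: 0, 23: 0, 24: 0, 25: 0, 26: 0, 27: 0, 28: 0, 29: 0, 30: 0, 31: 0, 32: 0, 33: 0, 34: 3, 35: 17, 36: 35, 37: 52, 38: 67, 39: 79, 40: 86, 41: 90, 42: 93, 43: 93, 44: 93}
G [57, 51, 47, 51, 63, 81, 100, 119, 138, 145, 148, 151, 152, 152, 152, 152, 152, 152, 152, 152, 152, 152, 151, 151, 151, 151, 151, 151, 151, 152, 152, 151, 151, 151, 151, 152, 151, 149, 148, 143, 136, 131, 130, 133, 139, 145, 151, 154, 156, 158, 159, 160, 160, 160, 159, 157, 156, 156, 154, 152, 152, 150, 149, 147, 140, 133, 126, 125, 128, 136, 143, 148, 150, 151, 152, 152, 152, 151, 151, 151, 151, 152, 151, 150, 151, 151, 151, 151, 150, 150, 150, 150, 151, 152, 151, 151, 152, 150, 149, 146, 138, 126, 109, 88, 69, 55, 48, 45, 45, 45]
```

View pics/v6.png

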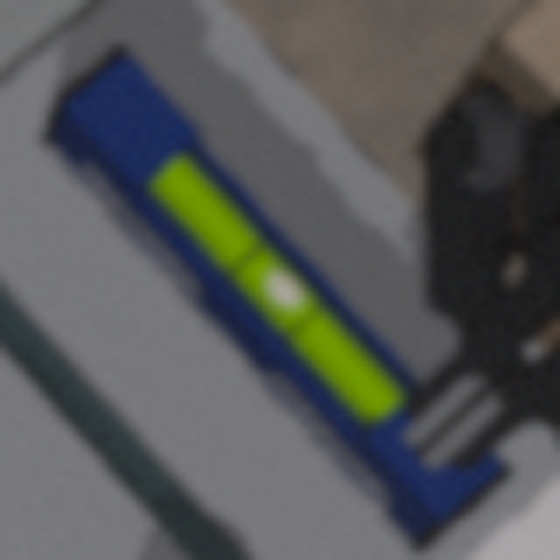

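The bubble now sits between the lines (crop 285,288; lines at about 243,255 and 303,325), roughly 1.5 mm forward of the middle. I'll press a little harder to be sure the foot is seated, then re-check the bubble.

```bash
python3 - <<'E'
from h import *
import io,contextlib
p=np.array([.5642,.0331,.1401]); 
for dz in (.0008,.0016):
    ctrl.movel(p-[0,0,dz],max_speed=.02);ctrl.pause(1.0)
    s=get_state();print(s["time"],s["contact_force"],s["tcp_pos"])
    im=np.mean([vision.grab_frame("top")[0] for _ in range(5)],0).astype(np.uint8)
    f=io.StringIO()
    with contextlib.redirect_stdout(f): vial(im,cam="top")
    l=f.getvalue().splitlines();B=eval(l[1][2:]);G=np.array(eval(l[2][2:]));xs=np.array(list(B));b=np.array(list(B.values()),float)
    k=(xs>-40)&(xs<25);d=np.clip(145-G,0,None)
    c=lambda w,m:(xs[m]*w[m]).sum()/w[m].sum()
    m1=c(d,(xs>-32)&(xs<-15));m2=c(d,(xs>-6)&(xs<10));bb=c(np.clip(b-40,0,None),k)
    print("lines",m1,m2,"bubble",bb,"off",bb-(m1+m2)/2)
E
```

```text
31.1167 [-4.60210592 -4.86332727 17.43781732] [0.56359436 0.03264729 0.14103261]
lines -23.160714285714285 1.7386363636363635 bubble -11.82412626832018 off -1.1130873072812193
32.6167 [-6.21172308 -6.02678315 22.13457065] [0.5635916  0.03265984 0.14088033]
lines -23.160714285714285 1.6274509803921569 bubble -11.391451068616423 off -0.6248194159553595
```

```bash
python3 -c "
from h import *
print(ticket.close_job())"
```

```text
the job is handed in; nothing more can be done
None
```

I handed the job in at about 33 s, with the arm still pressing the level's front at about 22 N, the foot apparently firmly seated on its stop, and the bubble about 0.6 mm from centre; no verdict came back.

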